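# Shelve the long soap sample in the deep well

### The arm

A 7-joint arm with a two-finger parallel gripper is mounted at the origin on the work surface. World frame = base frame: x ahead of the robot, y to its left, z up, the work surface at z = 0. Lengths are in mm, angles in rad, forces in N, time in s.
With the tool pointing down it reaches from about 400 to 875 mm from the base axis. Payload 4.4 kg.
Tool frame: the origin (TCP) lies at the very end of the fingers, on their centre line; the grasp point (between the pads) lies 19 mm behind it; z points along the fingers, y is the line along which they close (so a half turn about z gives the same grasp; the last joint's range is limited). The gripper opens to 85 mm and grips with 20 to 120 N. Pads are 22 mm wide; open, the fingers measure 114 mm over their backs; the gripper's body (76 mm by 85 mm) begins 54 mm behind the grasp point. The pads swing forward as they close: fully open they stand 13 mm farther back than shut.
Start: joints at [1.202, 0.628, 0.038, 1.517, -0.027, 0.996, -0.02], TCP at [193.854, -620.434, 231.313] pointing down, gripper open.
Joint ranges: [-3.06, 3.06], [-0.37, 2.12], [-1.25, 1.32], [0.18, 2.47], [-1.1, 4.24], [0.23, 1.98], [-2.94, 2.94]. Speed limits (rad/s): [2.57, 2.57, 3.14, 3.14, 3.14, 3.14, 3.14].

### API

Orientations are given as [roll, pitch, yaw] about the fixed x, y, z axes, in that order (R = Rz(yaw) Ry(pitch) Rx(roll)).
In Python, from cell import read_state, get_image, camera_info, finish_job gives the robot as it stands.
- The arm moves only by the tool play_rows, never from a script. Its argument "deltas" is one flat list of numbers, 7 for each row, row after row: the shift along the tool's x, y, z in mm, then the turn, a rotation vector about the tool's x, y, z in rad, then the opening, from 0 (shut) to 1 (fully open). In form: [dx, dy, dz, ax, ay, az, grip, dx, dy, dz, ax, ay, az, grip, ...]. A call has 1 to 10 rows; each row is the pose to reach, as a shift and turn from the pose commanded when the call began, along the tool's axes at that moment; what a row does not reach only later rows make up. A row lasts 1/8 s, in which the tool goes at most 62.5 mm and 10.7 degrees, less where a joint would pass 70% of its speed; a pose out of reach is approached as far as the arm can. A call with a gripper value outside its range is refused whole. The fingers move at their own pace and stop on an object; the grip force is fixed at half the most. Time passes only in rows, so rows that repeat a pose let the fingers close. It gives the time, the measured TCP pose, the force, the opening and the grip force at its end, in the units of the state.
- read_state(): the state, without advancing time (a new reading comes with each control period).
- get_image(name): name is "scene" or "side" or "wrist"; returns the picture (384x512x3 uint8, red, green, blue); there is no depth.
- camera_info(name): a dict with "fx", "fy", "cx", "cy" (pixels), "distortion" ([k1, k2, p1, p2, k3] as OpenCV has them; the pictures are not rectified), "T" (4x4, takes a point from camera to world coordinates). Camera axes: x right, y down, z forward; pixel columns grow to the right and rows downward; lengths in mm; the calibration is good to about 2 mm. A picture is of the moment at which its call begins: read the wrist's pose just before it. camera_info takes no time and is no camera call; for the wrist camera it gives the pose at the moment of the call.
- finish_job(): hands the job in; it is judged then, once.
The state is a dict: "clock": time; "qpos": joint angles; "qd": joint speeds; "tau": joint torques, N m; "eef_pos": TCP position; "tool_rot": TCP orientation; "force": force on the tool from outside, world axes, zero at the start; "torque": the same for the moment, N m; "width": finger opening in mm; "gripper_force": force on a finger pad.
Only numpy, scipy, OpenCV 4.12 (cv2) and the standard library are available. Lean on these libraries where they do the work, as an engineer would, in place of code of your own. Each camera call takes 0.05 s, during which the arm holds its last target. There are 200 camera calls.

### The job

On the soap packing table, take the long capped sample tube out of the wooden rack and put it into the deep well of the tall wooden block: lean it about 15 degrees as its foot goes into the mouth, then straighten it upright and lower it, still in the gripper, until it stands on the bottom of the well, and let go. Leave the two short tubes in the rack.

Things in the scene. Friction and masses are not known exactly. Their poses are not given: they have to be found in the camera images.
- long_tube: the long sample tube: pale yellow (clear plastic filled with soap), white cap, 170 mm tall, 22 mm thick, flat foot, 70 g. The cap is the top 30 mm, 24 mm thick. It stands upright in one of the three holes of a wooden rack (64 x 200 mm, 50 mm tall, fixed; holes in one straight row 60 mm apart, 40 mm deep); which hole varies. Origin: centre of the foot; z up along the tube.
- well_mouth (a point): centre of the mouth of the deep well, level with the top of the tall square wooden block (70 x 70 mm, 95 mm tall, fixed). The well is a vertical round bore 40 mm wide, 85 mm deep, flat-bottomed. z points up out of it, x and y along the sides of the block. A look-alike block only 45 mm tall stands nearby and is not to be used; which of the two is nearer the rack varies.
- short_tube_a: a flat-footed tube exactly like the long one (22 mm thick, 24 mm white cap 30 mm tall) but only 105 mm tall; stands in the same rack and is to be left there; origin at the centre of its foot, z along the tube.
- short_tube_b: a flat-footed tube exactly like the long one (22 mm thick, 24 mm white cap 30 mm tall) but only 105 mm tall; stands in the same rack and is to be left there; origin at the centre of its foot, z along the tube.

How it is judged (in metres and radians):
On the way, in this order (a step that is already met when the one before it is completed fails the run):
1. the foot of the long tube is inside the mouth of the deep well, 5 to 55 mm down, with the tube leaning more than 8 degrees (horizontal distance between long_tube and well_mouth below 0.02 m and z of long_tube in the frame of well_mouth between -0.055 and -0.005 m and angle between long_tube's own z axis and vertical above 0.14 rad), for 0.1 s.
2. the long tube, still in the gripper, is upright within 10 degrees and its foot is within 12 mm of the bottom of the well (horizontal distance between long_tube and well_mouth below 0.02 m and z of long_tube in the frame of well_mouth below -0.073 m and angle between long_tube's own z axis and vertical below 0.175 rad and contact force between the fingers and long_tube above 0.5 N), for 0.2 s.
At the end, for the whole second after the job is handed in: The long tube stands released and at rest in the deep well, its foot within 10 mm of the bottom, leaning no more than 17 degrees (it may rest against the wall of the well), and both short tubes are within 30 mm of where they began (horizontal distance between long_tube and well_mouth below 0.02 m and z of long_tube in the frame of well_mouth below -0.075 m and angle between long_tube's own z axis and vertical below 0.3 rad and linear speed of long_tube below 0.02 m/s and distance of each of short_tube_a, short_tube_b from where it was at the start of the episode below 0.03 m); the robot touches nothing.
It fails at once if a short tube is pulled out of its place in the rack (moved more than 30 mm) (distance of any of short_tube_a, short_tube_b from where it was at the start of the episode above 0.03 m).
It also fails if it takes over 51 s, if anything falls off the work surface, if the arm or the gripper's body presses on something with over 40 N, if the wrist force passes 120 N, or if a joint passes its speed limit or range.

## Working session

There is one attempt and no reset: what is moved stays moved. The work goes in short steps, Python scripts to look and compute and a tool call to move; the robot and the scene stay as the last step left them, time stands still between calls to the robot, and variables do not carry over. Pictures are saved under pics/ and viewed, at most 10 in all, crops included, and the job is handed in when it is done.

Besides the shell and the picture viewer there is one more tool, called after "Call:" as name(argument=value, ...) on one line, values as JSON. play_rows: Moves the arm, as the interface text tells. Its arguments: {"type":"object","properties":{"deltas":{"type":"array"}},"required":["deltas"]}

```bash
mkdir -p pics
cat > h.py <<'E'
import numpy as np, cv2
from cell import *
def ray(name,uv,ci=None):
    c=ci or camera_info(name); K=np.array([[c['fx'],0,c['cx']],[0,c['fy'],c['cy']],[0,0,1.]])
    n=cv2.undistortPoints(np.array([[uv]],float),K,np.array(c['distortion'],float))[0,0]
    T=np.array(c['T']); return T[:3,3],T[:3,:3]@np.array([n[0],n[1],1.])
def onz(name,uv,z,ci=None):
    o,d=ray(name,uv,ci); return o+d*(z-o[2])/d[2]
def two(a,b):
    A=[];y=[]
    for o,d in (a,b):
        d=d/np.linalg.norm(d);P=np.eye(3)-np.outer(d,d);A.append(P);y.append(P@o)
    return np.linalg.lstsq(np.vstack(A),np.hstack(y),rcond=None)[0]
def grab(name,f):
    im=get_image(name);cv2.imwrite('pics/'+f,cv2.cvtColor(im,cv2.COLOR_RGB2BGR));return im
E
python3 - <<'E'
from h import *
for n in('scene','side','wrist'):
    grab(n,n+'0.png'); print(n,np.round(camera_info(n)['T'],2).tolist(),camera_info(n)['fx'])
s=read_state();print(s['eef_pos'],s['tool_rot'],s['clock'],s['width'])
E
```

```text
scene [[0.64, 0.46, -0.62, 991.53], [0.77, -0.4, 0.5, -400.38], [-0.01, -0.79, -0.61, 575.76], [0.0, 0.0, 0.0, 1.0]] 346.5364846713656
side [[-0.87, -0.33, 0.37, 245.68], [-0.49, 0.55, -0.67, 549.82], [0.02, -0.77, -0.64, 623.75], [0.0, 0.0, 0.0, 1.0]] 394.9388113258845
wrist [[0.3, -0.92, -0.26, 260.18], [-0.95, -0.29, -0.08, -600.17], [-0.0, 0.27, -0.96, 373.56], [0.0, 0.0, 0.0, 1.0]] 318.51762431784977
[ 193.70683869 -619.99974072  230.59693078] [-3.14016838e+00  5.10877319e-05  3.02800278e-01] 0.15 85.24471771037094
```

View pics/scene0.png

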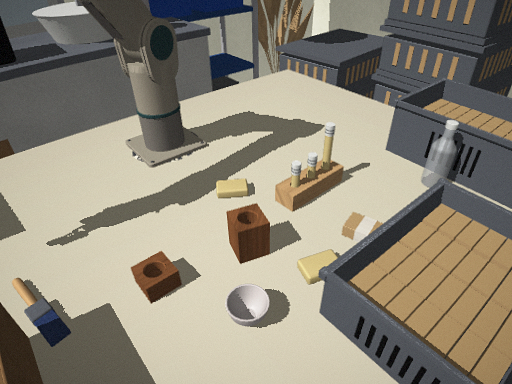

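View pics/side0.png

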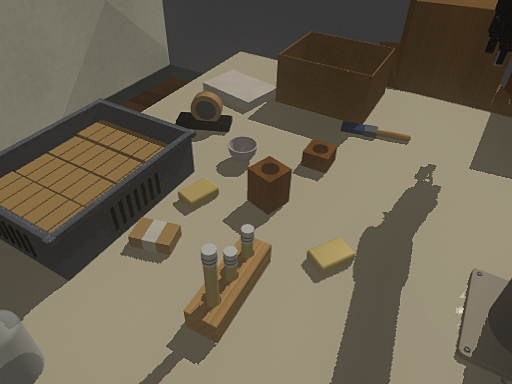

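The scene view shows the long tube's cap top near (330,126), the short caps at (296,163) and (313,155), and the tall block's bore at (249,217). The side view has them at (209,249), (247,228), (230,252) and (270,170).

Run:
```python
from h import *
S=cv2.imread('pics/scene0.png');D=cv2.imread('pics/side0.png')
def ell(im,c,r,thr,name,z,inv):
    x,y=c;p=im[y-r:y+r,x-r:x+r].astype(int)
    m=((p.max(2)<thr) if inv else ((p.min(2)>thr)&(np.ptp(p,axis=2)<60))).astype(np.uint8)
    n,l,st,ce=cv2.connectedComponentsWithStats(m)
    if n<2: print(name,c,'none');return
    i=1+np.argmin(np.hypot(*(ce[1:]-r).T)+ (st[1:,4]<15)*99)
    q=ce[i]+[x-r,y-r]; print(name,c,q.round(1),st[i],onz(name,q,z).round(1))
ell(S,(249,217),20,75,'scene',95,1);ell(D,(270,170),20,60,'side',95,1)
for uvs,uvd,nm in [((330,126),(209,250),'long'),((296,163),(247,229),'s'),((313,155),(230,252),'s'),((249,217),(270,169),'well')]:
    z={'long':180,'s':115,'well':95}[nm]
    print(nm,two(ray('scene',uvs),ray('side',uvd)).round(1),onz('scene',uvs,z).round(1),onz('side',uvd,z).round(1))
o=np.hstack([cv2.resize(S[100:280,210:350],None,fx=2.8,fy=2.8,interpolation=2),cv2.resize(D[150:330,180:300],None,fx=2.8,fy=2.8,interpolation=2)])
cv2.imwrite('pics/crop.png',o);print(o.shape)
```

```text
scene (249, 217) [243.2 217.9] [  8  15  14  12 100] [551.9 -87.6  95. ]
side (270, 170) [263.5 168.4] [12 14  5  9 20] [564.8 -71.3  95. ]
long [490.4 240.  174.1] [498.2 230.9 180. ] [486.8 243.7 180. ]
s [492.8 122.4 113.3] [494.5 120.4 115. ] [492.1 124.  115. ]
s [491.7 182.8 111.8] [495.9 179.2 115. ] [489.4 184.6 115. ]
well [553.7 -76.6  93.5] [557.5 -76.6  95. ] [551.5 -77.   95. ]
(504, 728, 3)
```

View pics/crop.png

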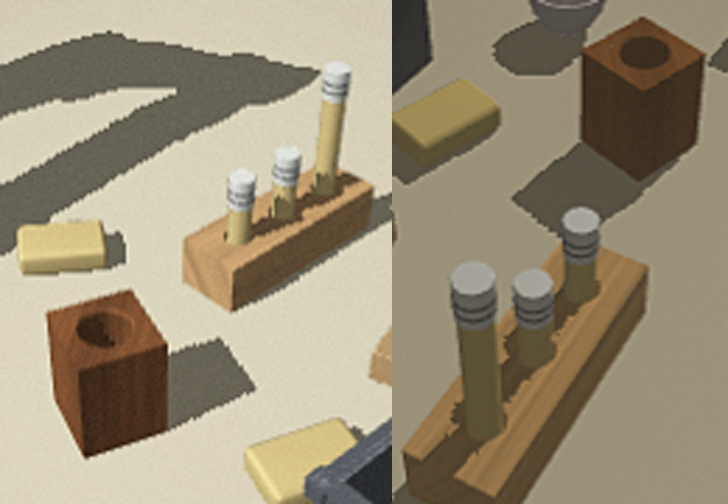

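Triangulated with heights that agree with the given sizes: long tube at about (491, 241), short tubes at y≈182 and 122, well at (554, −77). I'll move above the tube, gripping direction along world x, for a close look.

Call:
play_rows(deltas=[353,-172,-69,0,0,-0.6,1,353,-172,-69,0,0,-0.6,1,353,-172,-69,0,0,-0.6,1,353,-172,-69,0,0,-0.6,1,353,-172,-69,0,0,-0.6,1,353,-172,-69,0,0,-0.6,1,524,-685,-69,0,0,-1.268,1,524,-685,-69,0,0,-1.268,1,524,-685,-69,0,0,-1.268,1,524,-685,-69,0,0,-1.268,1])

```text
clock: 1.4
eef_pos: [474.5, -115.4, 298.1]
tool_rot: [3.141, 0.0, 1.575]
force: [1.3, 0.1, -0.0]
width: 85.5
gripper_force: 0.0
```

Run:
```python
from h import *
grab('wrist','w1a.png')  # lets the arm settle
ci=camera_info('wrist'); im=grab('wrist','w1.png'); import json
json.dump({k:np.array(v).tolist() for k,v in ci.items() if k in('fx','fy','cx','cy','distortion','T')},open('w1.json','w'))
s=read_state();print(s['eef_pos'],s['tool_rot'],np.abs(s['qd']).max())
```

```text
[ 475.06113802 -109.22399173  298.58243271] [ 3.14071491 -0.00393191  1.58398216] 0.11240280296526461
```

Call:
play_rows(deltas=[305,15,0,0,0,0,1,305,15,0,0,0,0,1,305,15,0,0,0,0,1,305,15,0,0,0,0,1,305,15,0,0,0,0,1,305,15,0,0,0,0,1,305,15,0,0,0,0,1])

```text
clock: 2.38
eef_pos: [489.8, 186.6, 297.6]
tool_rot: [-3.141, 0.001, 1.57]
force: [-0.3, 0.2, -0.2]
width: 85.2
gripper_force: 0.0
```

Run:
```python
from h import *
grab('wrist','w2a.png')
ci=camera_info('wrist'); im=grab('wrist','w2.png'); import json
json.dump({k:np.array(v).tolist() for k,v in ci.items() if k in('fx','fy','cx','cy','distortion','T')},open('w2.json','w'))
s=read_state();print(s['eef_pos'],s['tool_rot'],np.abs(s['qd']).max())
cv2.imwrite('pics/w12.png',np.hstack([cv2.resize(cv2.imread(f'pics/w{i}.png'),(400,300)) for i in(1,2)]))
```

```text
[490.04597869 185.64403164 297.79573424] [-3.14121814e+00  1.33952916e-03  1.56790249e+00] 0.008002879214715014
```

View pics/w12.png

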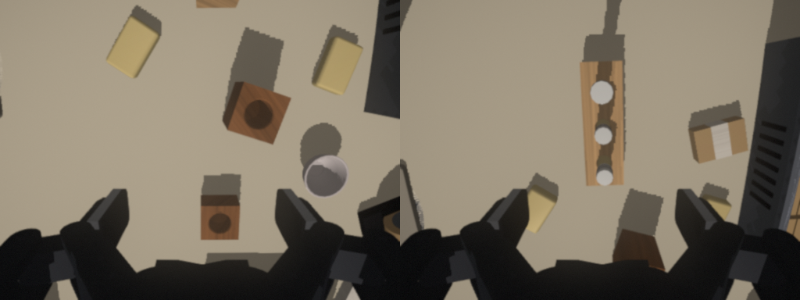

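The wrist views (half-scale composite) show the tall block's bore at about (259,114) on the left and the long tube's cap at (601,92) on the right, with the short caps below it.

Run:
```python
from h import *
import json
def comp(f,c,r,fn):
    im=cv2.imread(f).astype(int);x,y=c;p=im[y-r:y+r,x-r:x+r]
    n,l,st,ce=cv2.connectedComponentsWithStats(fn(p).astype(np.uint8));i=l[r,r]
    if i==0:i=1+np.argmax(st[1:,4])
    return ce[i]+[x-r,y-r],st[i]
c1=json.load(open('w1.json'));c2=json.load(open('w2.json'))
q,st=comp('pics/w1.png',(331,146),40,lambda p:p[...,2]<75);print('well',q,st,onz('',q,95,c1).round(1))
print(cv2.imread('pics/w1.png')[146,300:370,2])
for c,z in(((257,118),180),((259,174),115),((261,228),115)):
    q,st=comp('pics/w2.png',c,25,lambda p:(p.min(2)>130)&(np.ptp(p,axis=2)<25));print('cap',q,st,onz('',q,z,c2).round(1))
```

```text
well [330.23076923 146.76715177] [ 23  22  35  37 962] [554.8 -79.8  95. ]
[119 121 121 122 120 117 112 109 106 106 105  98  88  78  70  68  65  66
  64  63  65  66  68  69  68  70  68  68  65  64  61  60  60  60  60  60
  60  61  59  59  61  60  59  60  62  62  61  62  72  88 101 110 114 116
 114 113 114 114 113 109 110 112 117 124 141 159 168 169 169 170]
cap [257.718507   117.96578538] [ 12  11  29  29 643] [491.  242.3 180. ]
cap [259.90858726 173.51523546] [ 15  14  22  22 361] [493.1 182.5 115. ]
cap [261.58252427 226.98058252] [ 16  15  20  20 309] [494.9 122.6 115. ]
```

Call:
play_rows(deltas=[56,1,0,0,0,0,1,56,1,50,0,0,0,1,56,1,100,0,0,0,1,56,1,140,0,0,0,1,56,1,152,0,0,0,1,56,1,152,0,0,0,1,56,1,152,0,0,0,0,56,1,152,0,0,0,0,56,1,152,0,0,0,0,56,1,152,0,0,0,0])

```text
clock: 3.72
eef_pos: [490.9, 244.0, 146.9]
tool_rot: [3.141, -0.0, 1.571]
force: [-0.2, -0.2, 5.1]
width: 22.4
gripper_force: 58.6
```

Call:
play_rows(deltas=[0,0,0,0,0,0,0,0,0,0,0,0,0,0,0,0,0,0,0,0,0,0,0,0,0,0,0,0])

```text
clock: 4.22
eef_pos: [490.9, 244.1, 146.9]
tool_rot: [3.141, -0.0, 1.571]
force: [-0.6, 1.1, 5.2]
width: 22.8
gripper_force: 58.6
```

Call:
play_rows(deltas=[0,0,-20,0,0,0,0,0,0,-50,0,0,0,0,0,0,-90,0,0,0,0,0,0,-140,0,0,0,0,0,0,-183,0,0,0,0,0,0,-183,0,0,0,0,0,0,-183,0,0,0,0])

```text
clock: 5.1
eef_pos: [490.2, 243.2, 328.4]
tool_rot: [-3.141, 0.001, 1.571]
force: [-0.1, 0.3, -1.3]
width: 22.2
gripper_force: 59.0
```

Run:
```python
from h import *
grab('scene','s2.png');grab('side','d2.png')
s=read_state();print(s['eef_pos'],s['tool_rot'],s['force'],s['width'])
a=cv2.imread('pics/s2.png')[0:220,200:420];b=cv2.imread('pics/d2.png')[80:340,130:330]
cv2.imwrite('pics/c2.png',np.hstack([cv2.resize(a,(400,400)),cv2.resize(b,(308,400))]))
```

```text
[490.01883981 243.04045262 327.57700656] [-3.13901616e+00  1.49414567e-03  1.57080559e+00] [ 0.23515165  0.51056922 -0.94359835] 22.667407786809694
```

View pics/c2.png

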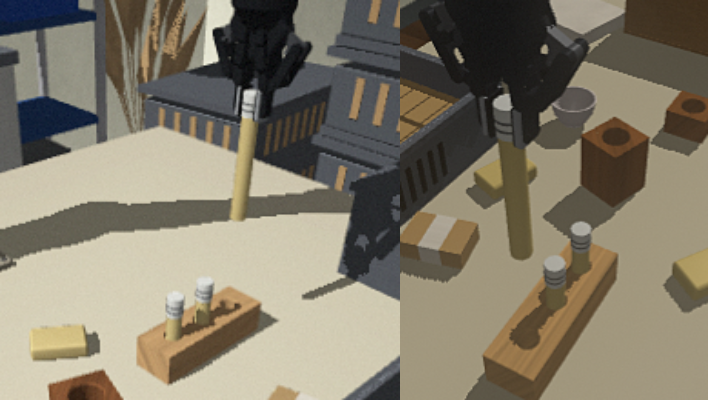

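Call:
play_rows(deltas=[-40,4,0,0,0,0,0,-90,9,0,0,0,0,0,-145,14,0,0,0,0,0,-200,19,0,-0.05,0,0,0,-250,24,0,-0.11,0,0,0,-295,28,0,-0.17,0,0,0,-319,29,20,-0.23,0,0,0,-319,29,40,-0.262,0,0,0,-319,29,40,-0.262,0,0,0,-319,29,40,-0.262,0,0,0])

```text
clock: 6.45
eef_pos: [520.3, -74.8, 289.3]
tool_rot: [2.88, -0.0, 1.572]
force: [0.5, -0.5, -0.6]
width: 22.3
gripper_force: 59.0
```

Run:
```python
from h import *
grab('scene','s3.png');grab('side','d3.png')
s=read_state();print(s['eef_pos'],s['tool_rot'],s['force'],s['width'])
a=cv2.imread('pics/s3.png')[100:280,180:340];b=cv2.imread('pics/d3.png')[60:240,200:360]
cv2.imwrite('pics/c3.png',np.hstack([cv2.resize(a,(400,450),interpolation=2),cv2.resize(b,(400,450),interpolation=2)]))
```

```text
[520.74339926 -74.7519963  289.80060566] [ 2.87833018e+00 -7.97140137e-05  1.57184833e+00] [ 0.59781353 -0.02753346 -1.01559583] 22.6511452084408
```

View pics/c3.png

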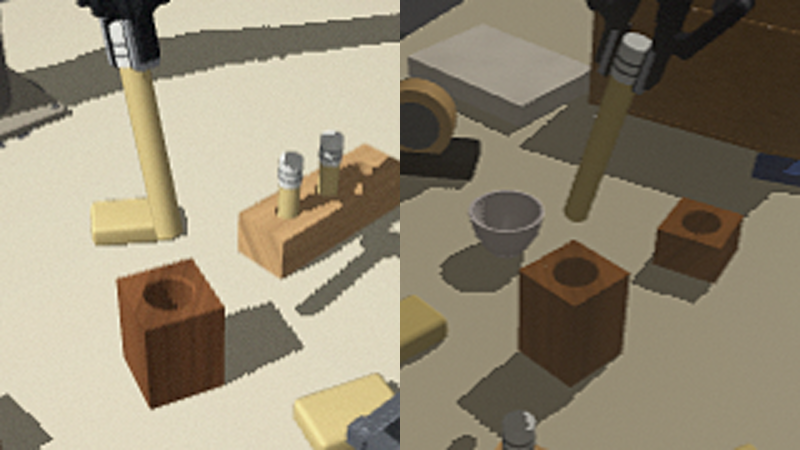

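The tube is leaning, with its foot over the bore: foot near (247,194) scene and (271,146) side, in the same columns as the bore at (247,217) and (270,168).

Run:
```python
from h import *
print(two(ray('scene',(247.2,194)),ray('side',(270.6,146))).round(1),two(ray('scene',(247.2,217.2)),ray('side',(270.4,168.4))).round(1))
```

```text
[554.2 -77.3 154.6] [553.2 -79.6  93.9]
```

Call:
play_rows(deltas=[-1.5,-4,15,0,0,0,0,-1.5,-8,30,0,0,0,0,-1.5,-12,45,0,0,0,0,-1.5,-15,56,0,0,0,0,-1.5,-18,67,0,0,0,0,-1.5,-21,78,0,0,0,0,-1.5,-23.5,88,0,0,0,0,-1.5,-23.5,88,0,0,0,0,-1.5,-23.5,88,0,0,0,0,-1.5,-23.5,88,0,0,0,0])

```text
clock: 7.8
eef_pos: [520.2, -76.9, 198.4]
tool_rot: [2.879, 0.0, 1.571]
force: [0.5, -0.1, -0.8]
width: 22.6
gripper_force: 59.0
```

Call:
play_rows(deltas=[0,5.7,0.5,0.044,0,0,0,0,11.4,0.6,0.087,0,0,0,0,17,1.2,0.131,0,0,0,0,22.7,2.1,0.175,0,0,0,0,28.3,3.2,0.218,0,0,0,0,34,4.4,0.262,0,0,0,0,34,4.4,0.262,0,0,0,0,34,4.4,0.262,0,0,0])

```text
clock: 8.8
eef_pos: [553.2, -76.9, 202.5]
tool_rot: [-3.142, 0.0, 1.571]
force: [0.1, 0.4, 0.1]
width: 22.5
gripper_force: 59.1
```

Run:
```python
from h import *
grab('scene','s4.png');grab('side','d4.png')
s=read_state();print(s['eef_pos'],s['tool_rot'],s['force'],s['width'])
a=cv2.imread('pics/s4.png')[100:280,180:340];b=cv2.imread('pics/d4.png')[60:240,200:360]
cv2.imwrite('pics/c4.png',np.hstack([cv2.resize(a,(400,450),interpolation=2),cv2.resize(b,(400,450),interpolation=2)]))
```

```text
[553.06787207 -76.9352789  202.60618167] [-3.14145684e+00  2.21381244e-04  1.57069061e+00] [ 0.15585391 -0.58174176 -0.99942219] 22.518521292005882
```

View pics/c4.png

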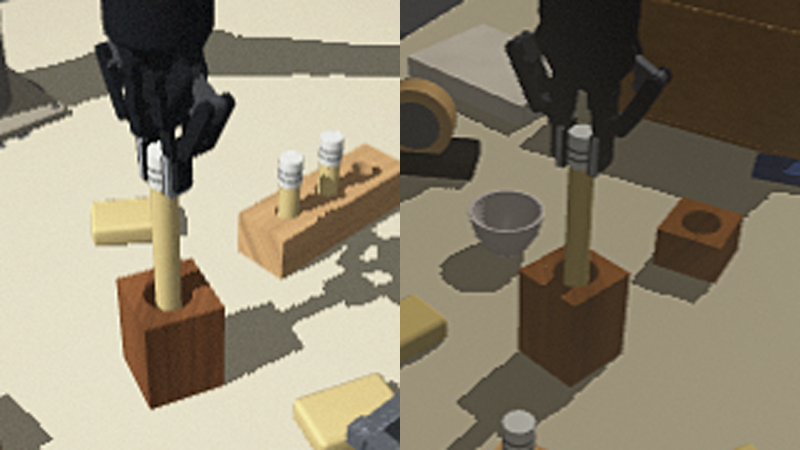

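The tube is upright and clear in the bore in both views. Next I lower it about 55 mm.

Call:
play_rows(deltas=[0,1,8,0,0,0,0,0,1,17,0,0,0,0,0,1,26,0,0,0,0,0,1,35,0,0,0,0,0,1,42,0,0,0,0,0,1,47,0,0,0,0,0,1,51,0,0,0,0,0,1,53,0,0,0,0,0,1,53,0,0,0,0])

```text
clock: 10.02
eef_pos: [554.8, -76.8, 149.5]
tool_rot: [3.142, 0.0, 1.571]
force: [0.9, 1.3, -1.3]
width: 22.6
gripper_force: 59.1
```

Call:
play_rows(deltas=[0,0,1,0,0,0,0,0,0,2,0,0,0,0,0,0,2,0,0,0,0])

```text
clock: 10.4
eef_pos: [554.8, -76.8, 147.5]
tool_rot: [3.142, 0.0, 1.571]
force: [-0.0, 0.0, -0.5]
width: 22.5
gripper_force: 59.1
```

Call:
play_rows(deltas=[0,0,1,0,0,0,0,0,0,1,0,0,0,0,0,0,1,0,0,0,0])

```text
clock: 10.78
eef_pos: [555.1, -76.9, 146.9]
tool_rot: [3.141, 0.0, 1.571]
force: [-0.9, -0.7, 4.6]
width: 22.6
gripper_force: 59.6
```

The 4.6 N upward force shows the tube is standing on the bottom. I'll release and lift clear.

Call:
play_rows(deltas=[0,0,0,0,0,0,0.3,0,0,0,0,0,0,0.6,0,0,0,0,0,0,1,0,0,0,0,0,0,1,0,0,0,0,0,0,1,0,0,0,0,0,0,1,0,0,-20,0,0,0,1,0,0,-50,0,0,0,1,0,0,-90,0,0,0,1,0,0,-130,0,0,0,1])

```text
clock: 12.02
eef_pos: [554.6, -76.8, 277.7]
tool_rot: [-3.141, -0.0, 1.571]
force: [0.3, 0.0, 0.5]
width: 85.2
gripper_force: 0.0
```

Call:
play_rows(deltas=[0,0,-10,0,0,0,1,0,0,-10,0,0,0,1,0,0,-10,0,0,0,1,0,0,-10,0,0,0,1])

```text
clock: 12.52
eef_pos: [554.1, -76.8, 285.2]
tool_rot: [-3.139, -0.0, 1.571]
force: [0.3, 0.6, 0.2]
width: 85.5
gripper_force: 0.0
```

Run:
```python
from h import *
grab('scene','s5.png');grab('side','d5.png')
s=read_state();print(s['eef_pos'],s['force'],s['width'],s['clock'])
a=cv2.imread('pics/s5.png')[100:280,180:340];b=cv2.imread('pics/d5.png')[60:240,200:360]
cv2.imwrite('pics/c5.png',np.hstack([cv2.resize(a,(400,450),interpolation=2),cv2.resize(b,(400,450),interpolation=2)]))
```

```text
[554.40507747 -76.78149218 285.59789407] [-0.06236541 -0.13539764  0.54110751] 85.29637299926645 12.625
```

View pics/c5.png

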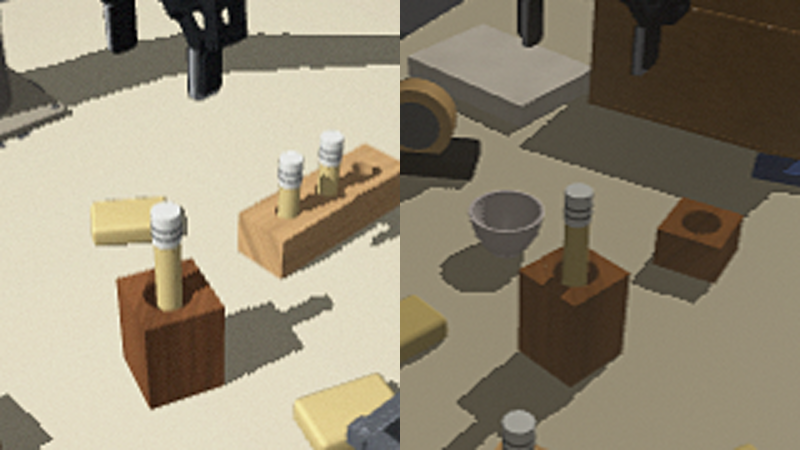

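The tube stands upright and free in the tall block's well, the short tubes are still in the rack and the gripper is clear.

```bash
python3 -c "from cell import *; print(finish_job())"
```

```text
the job is handed in; nothing more can be done
None
```

The long tube was leaned 15° into the deep well, straightened, lowered to the bottom and released; it stands upright there, both short tubes are still in the rack, and the job is handed in (about 12.6 s on the clock; no verdict was returned).

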